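Check a paint-pail lid on the thread gauge and sort it

TASK

Screw the paint-pail lid clockwise onto the thread gauge, gently and by feel, until it stops, and find out whether it turns fully home; do not force it. Then unscrew it and set it down upright: in the square wooden tray if it turned fully home, in the round steel dish if it stopped short. Leave the other things on the bench alone.

Things in the scene. Friction and masses are not known exactly. Their poses are not given: they have to be found in the camera images.
- lid: white screw lid, open side down, diameter 62 mm, shell 33 mm tall, 80 g; on top a bar handle to grip, 56 long x 14 wide, from 33 to 60 mm above the underside. Origin: centre of the underside; z up, x along the bar (half a turn round fits alike). Two round lugs inside, 5.5 mm thick, 6 mm above the underside, one under each end of the bar. It may be faulty, with a stop inside; this cannot be seen.
- gauge: thread gauge, fixed: steel plate 110 x 70 x 9 mm (long side along x), aluminium neck at its centre, 34 mm high, with a key on top up to 39 mm. Origin: centre of the plate's underside, z up. Two-start right-hand thread, 50 mm diameter, lead 24 mm (1 mm down per 15 degrees clockwise), 1 mm play round the lid. Delicate: 35 N in all at most; 0.1 N m of twist more than in free running is a stop. Friction holds a lid where left.
- gauge_entry (a point): on the neck's axis, 17 mm above the gauge's origin. The neck sits in the plate up to 10 degrees and 1 mm off. Lowered with its bar along the plate's long side (x, either way round), a lid lands on the thread with its underside near here; set over 15 degrees further clockwise, it may land up to 12 mm higher. Turned clockwise 20 to 40 degrees, its lugs go under the next thread turn.
- gauge_home (a point): on the neck's axis, 11 mm above the gauge's origin: the underside of a good lid fully home lies within 1 mm of it, about 2 mm off the plate; after 80 to 100 degrees it meets a solid end stop there, bar about square across the plate. A faulty lid stops solidly after 35 to 55 degrees, 3 mm higher, pushing sideways as well as twisting, and never gets lower.
- tray: square wooden tray, open on top, for good lids: 150 x 150 mm outside, 26 mm high, walls 7 mm and floor up to 7 mm thick, fixed. Origin: centre of its underside, axes along its sides.
- dish: round steel dish, open on top, for faulty lids: rim diameter 150 mm, 26 mm high, walls 3 mm, floor 4 mm thick, fixed. Origin: centre of its underside.
- paint_jar: closed jar of paint, 68 mm diameter, 75 mm tall; to be left alone. Origin: centre of its underside.
- tape_roll: roll of tape lying flat, 90 mm diameter, 25 mm tall; to be left alone. Origin: centre of its underside.
- brush: paint brush 200 mm long lying on the bench; to be left alone.
Mind the look-alikes: they are no part of the job. Of the things shaped like the tray, the wooden one is meant.

How it is judged:
By the outcome, as a careful person would: the job done as asked, in the order asked, and still so for the second after the job is handed in, with the robot touching nothing.
It also fails if it takes over 72 s, if anything falls off the work surface, if the arm or the gripper's body presses on something with over 40 N, if the wrist force passes 120 N, or if a joint passes its speed limit or range.

ROBOT

A 6-joint arm with a two-finger parallel gripper is mounted at the origin on the work surface. World frame = base frame: x ahead of the robot, y to its left, z up, the work surface at z = 0. Lengths are in mm, angles in rad, forces in N, time in s.
With the tool pointing down it reaches from about 350 to 925 mm from the base axis. Payload 6.4 kg.
Tool frame: the origin (TCP) lies at the very end of the fingers, on their centre line; the grasp point (between the pads) lies 19 mm behind it; z points along the fingers, y is the line along which they close (so a half turn about z gives the same grasp; the last joint's range is limited). The gripper opens to 85 mm and grips with 20 to 120 N. Pads are 22 mm wide; open, the fingers measure 114 mm over their backs; the gripper's body (76 mm by 85 mm) begins 54 mm behind the grasp point. The pads swing forward as they close: fully open they stand 13 mm farther back than shut.
Start: joints at [1.029, 0.245, 1.558, -0, 1.339, -0.174], TCP at [233.714, 606.541, 192.79] pointing down, gripper open.
Joint ranges: [-3.13, 3.13], [-1.02, 2.26], [0.13, 2.54], [-0.95, 4.09], [0.21, 2.88], [-2.74, 2.74]. Speed limits (rad/s): [2.57, 2.57, 3.14, 3.14, 3.14, 3.14].

INTERFACE

Orientations are given as a rotation vector (axis times angle).
In Python, from workcell import robot gives the robot as it stands.
- The arm moves only by the tool carry_out, never from a script. Its argument "steps" is a list of rows, each a list of 5 numbers: the opening in per cent of the stroke, from 0 (shut) to 100 (fully open), then the shift along the world's x, y, z normalised to -1 to 1, where 1 is 25 cm, then the turn about the world's z normalised to -1 to 1, where 1 is pi rad. In form: [[fingers, x, y, z, roll], ...]. A call has 1 to 5 rows; each row shifts and turns the commanded pose from where the row before left it; what a row does not reach is not made up. A row lasts 1/8 s, in which the tool goes at most 62.5 mm and 10.7 degrees, less where a joint would pass 70% of its speed; a pose out of reach is approached as far as the arm can. A call with a number of a shift or a turn outside -1 to 1 is refused whole. A call with a gripper value outside its range is refused whole. The fingers move at their own pace and stop on an object; the grip force is fixed at half the most. Time passes only in rows, so rows that do not move let the fingers close. It gives the time, the measured TCP pose, the force, the opening and the grip force at its end, in the units of the state.
- robot.state(): the state, without advancing time (a new reading comes with each control period).
- robot.camera(name): name is "scene" or "top" or "wrist"; returns (picture, depth): 384x512x3 uint8, red, green, blue; 384x512 float32, mm along the optical axis (not along the pixel's ray), 0 where there is no reading.
- robot.get_calibration(name): a dict with "fovy" (degrees; the focal length in pixels is half the picture's height over the tangent of half this angle, whatever the lens; pixels are square), "cx", "cy" (the principal point, pixels), "R" (3x3) and "t" (3): a world point X has camera coordinates R X + t; the wrist camera has in their place "mount" (4x4, takes a point from camera to tool coordinates, whose origin is the TCP and whose axes are the flange's). Camera axes: x right, y down, z forward; pixel columns grow to the right and rows downward; lengths in mm; the calibration is good to about 2 mm. A picture is of the moment at which its call begins: read the wrist's pose just before it. get_calibration takes no time and is no camera call.
- robot.close_job(): hands the job in; it is judged then, once.
Trained networks look in the newest picture that a camera, given by its name, has taken for a name from the list of things; names that differ only in an ending like _2 or _b are one class to them, and where a whole thing is asked for, a point or a joint stands for the part that bears it (a point fixed in the world has none). Each returns a list of dicts, best first, with "p" (0 to 1); they miss things now and then, are a little off and sometimes report something else, mostly with a low value. They report only what shows in the picture. A call takes as long as a camera call. They do not tell look-alikes from the thing itself.
- robot.boxes_of(camera, target): "rect" ([left, top, right, bottom] in pixels, round what is visible of it).
- robot.outline_of(camera, target): "mask" (384x512 bool, what is visible of it) and "rect" ([left, top, right, bottom] in pixels, round what is visible of it).
- robot.place_of(camera, target): "xy" ([column, row] in pixels: a listed point, or the origin of a listed thing).
The state is a dict: "time": time; "joint_positions": joint angles; "joint_velocities": joint speeds; "effort": joint torques, N m; "tcp_pos": TCP position; "tcp_rot": TCP orientation; "force": force on the tool from outside, world axes, zero at the start; "torque": the same for the moment, N m; "width": opening from 0.0 (shut) to 1.0 (fully open); "grip_force": force on a finger pad.
Only numpy, scipy, OpenCV 4.12 (cv2) and the standard library are available. Lean on these libraries where they do the work, as an engineer would, in place of code of your own. Each camera call takes 0.05 s, during which the arm holds its last target. There are 200 camera calls.

## Working session

There is one attempt and no reset: what is moved stays moved. The work goes in short steps, Python scripts to look and compute and a tool call to move; the robot and the scene stay as the last step left them, time stands still between calls to the robot, and variables do not carry over. Pictures are saved under pics/ and viewed, at most 10 in all, crops included, and the job is handed in when it is done.

Besides the shell and the picture viewer there is one more tool, called after "Call:" as a command line: name --pt "numbers of a row" for each row, then --argument value for the rest. carry_out: Moves the arm, as the interface text tells. Scaled input: -1 to 1 covers 25 cm each way for a shift and pi rad each way for a turn. Its arguments: {"type":"object","properties":{"steps":{"type":"array","items":{"type":"array","items":{"type":"number"}}}},"required":["steps"]}

```bash
mkdir -p pics
cat > h.py <<'E'
import numpy as np, cv2
from scipy.spatial.transform import Rotation as Ro
from workcell import robot
def cal(name,st=None):
    c=robot.get_calibration(name); f=192/np.tan(np.radians(c['fovy'])/2)
    if 'R' in c: R=np.array(c['R']);t=np.array(c['t'])
    else:
        M=np.array(c['mount']); W=np.eye(4); W[:3,:3]=Ro.from_rotvec(st['tcp_rot']).as_matrix(); W[:3,3]=st['tcp_pos']
        V=np.linalg.inv(W@M); R=V[:3,:3];t=V[:3,3]
    return f,c['cx'],c['cy'],R,t
def cloud(name,d,st=None):
    f,cx,cy,R,t=cal(name,st); v,u=np.mgrid[:384,:512]
    P=np.stack([(u-cx)/f*d,(v-cy)/f*d,d],-1)
    return (P-t)@R
def shot(name,fn):
    st=robot.state(); p,d=robot.camera(name); cv2.imwrite('pics/'+fn,p[...,::-1]); return st,p,d
E
python3 - <<'E'
from h import *
s0=robot.state(); print({k:np.round(v,3) for k,v in s0.items()})
for cam in ['top','scene']:
    st,p,d=shot(cam,cam+'0.png'); X=cloud(cam,d,st)
    for n in ['lid','gauge','tray','dish','paint_jar','tape_roll','brush']:
        for o in robot.outline_of(cam,n)[:4]:
            if o['p']<.2: continue
            m=o['mask']&(d>0); q=X[m]
            print(cam,n,round(o['p'],2),np.round(o['rect']),'med',np.round(np.median(q,0)),'lo',np.round(np.percentile(q,2,axis=0)),'hi',np.round(np.percentile(q,98,axis=0)))
a=cv2.imread('pics/top0.png');b=cv2.imread('pics/scene0.png')
E
```

```text
{'time': np.float64(0.0), 'joint_positions': array([ 1.029,  0.246,  1.559,  0.   ,  1.339, -0.174]), 'joint_velocities': array([-0.001, -0.001, -0.   , -0.002,  0.   ,  0.003]), 'effort': array([-1.0000e-03, -4.2950e+01, -3.2614e+01, -0.0000e+00,  5.0000e-03,
       -0.0000e+00]), 'tcp_pos': array([233.382, 605.973, 191.672]), 'tcp_rot': array([-5.740e-01, -3.088e+00,  3.000e-03]), 'force': array([-0.272,  1.115,  0.698]), 'torque': array([-0.05 ,  0.002,  0.011]), 'grip_force': np.float64(0.0), 'width': np.float64(1.0)}
top lid 0.68 [334. 191. 358. 210.] med [ 463. -186.   33.] lo [ 435. -218.    7.] hi [ 491. -162.   61.]
top gauge 0.63 [275. 158. 303. 196.] med [539. -17.   9.] lo [491. -63.  -1.] hi [602.  21.  13.]
top tray 0.84 [132. 259. 192. 322.] med [195. 369.   7.] lo [119. 286.   1.] hi [276. 445.  27.]
top tray 0.71 [100. 185. 156. 241.] med [430. 484.   7.] lo [353. 401.   2.] hi [507. 560.  27.]
top tray 0.65 [172. 184. 228. 237.] med [430. 260.   7.] lo [356. 184.   2.] hi [503. 332.  28.]
top tray 0.63 [341. 232. 404. 294.] med [ 272. -264.    7.] lo [ 196. -341.   
[... 975 characters left out ...]
315. 156.] med [196. 367.  11.] lo [117. 282.   3.] hi [286. 447.  28.]
scene tray 0.64 [264. 157. 325. 197.] med [430. 261.   9.] lo [354. 181.   3.] hi [509. 334.  28.]
scene tray 0.58 [ 79. 178. 152. 224.] med [ 273. -265.    9.] lo [ 194. -345.    3.] hi [ 365. -180.   28.]
scene dish 0.86 [294. 202. 346. 242.] med [636. 211.   6.] lo [572. 135.   2.] hi [714. 275.  27.]
scene paint_jar 0.75 [284. 239. 319. 277.] med [785.  68.  53.] lo [741.  45.   1.] hi [801. 124.  77.]
scene tape_roll 0.98 [203. 282. 241. 324.] med [ 794. -133.   21.] lo [ 746. -174.    3.] hi [830. -92.  27.]
scene brush 0.74 [ 94. 298. 191. 346.] med [ 755. -278.   18.] lo [ 736. -390.    5.] hi [ 776. -202.   22.]
```

View pics/top0.png

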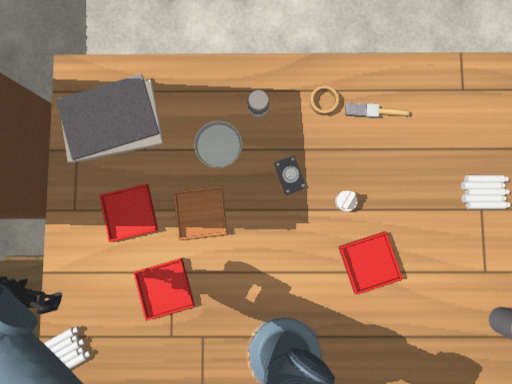

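View pics/scene0.png

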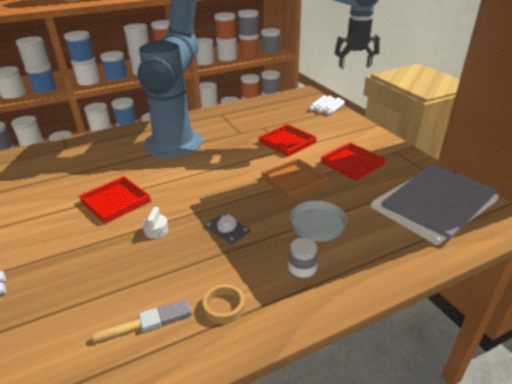

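The top view shows the lid at (346,201), the gauge at (290,175), the wooden tray at (200,212) and the dish at (218,144). The other trays are red. Next I'll get the bar and plate angles.

Run:
```python
from h import *
st,p,d=shot('top','top1.png'); X=cloud('top',d).reshape(-1,3)
def sel(c,r,z0,z1):
    return X[(np.hypot(X[:,0]-c[0],X[:,1]-c[1])<r)&(X[:,2]>z0)&(X[:,2]<z1)]
for nm,c,r,z0,z1 in [('bar',(463,-190),50,45,70),('lidtop',(463,-190),50,28,70),('plate',(547,-21),75,5,15),('neck',(547,-21),50,25,60)]:
    q=sel(c,r,z0,z1)[:,:2].astype(np.float32)
    print(nm,len(q),q.mean(0),cv2.minAreaRect(q) if len(q)>2 else '',sel(c,r,z0,z1)[:,2].max())
    u,s,v=np.linalg.svd(q-q.mean(0)); print(np.degrees(np.arctan2(v[0,1],v[0,0])))
```

```text
bar 102 [ 463.61084 -190.4966 ] ((463.3156433105469, -191.17172241210938), (14.104439735412598, 54.83018493652344), 56.90896987915039) 64.3289561772314
148.19345
lidtop 326 [ 463.3871 -189.3121] ((462.62591552734375, -191.30311584472656), (60.92558288574219, 58.257118225097656), 89.76051330566406) 64.3289561772314
155.11664
plate 548 [546.43085  -20.921616] ((542.646240234375, -35.64762878417969), (133.0076904296875, 108.30852508544922), 11.123440742492676) 14.953293789627825
-161.04768
neck 161 [547.19434 -20.97362] ((547.590087890625, -21.903518676757812), (37.22362518310547, 47.92985916137695), 42.799598693847656) 41.21377124265321
-57.577126
```

Call:
carry_out --pt "100 0.06 -0.24 0.05 0" --pt "100 0.06 -0.24 0.05 0" --pt "100 0.06 -0.24 0.05 0" --pt "100 0.06 -0.24 0.05 0" --pt "100 0.06 -0.24 0 0"

```text
time: 1.48
tcp_pos: [308.9, 307.4, 243.8]
tcp_rot: [0.573, 3.086, 0.003]
force: [1.1, -0.4, -0.3]
width: 1.004
grip_force: 0.0
```

Call:
carry_out --pt "100 0.07 -0.22 0 0" --pt "100 0.07 -0.22 0 0" --pt "100 0.07 -0.22 0 0" --pt "100 0.07 -0.22 0 0" --pt "100 0.07 -0.22 0 -0.03"

```text
time: 2.1
tcp_pos: [396.0, 31.9, 242.8]
tcp_rot: [0.723, 3.055, 0.0]
force: [0.9, 0.8, 0.6]
width: 1.0
grip_force: 0.0
```

Call:
carry_out --pt "100 0.07 -0.22 0 -0.03" --pt "100 0.06 -0.22 0 0" --pt "100 0.07 -0.22 0 0" --pt "100 0.07 -0.22 0 0" --pt "100 0 0 0 0"

```text
time: 2.72
tcp_pos: [463.4, -189.3, 242.0]
tcp_rot: [-0.869, -3.018, 0.0]
force: [0.2, -0.2, 0.4]
width: 0.996
grip_force: 0.0
```

Run:
```python
from h import *
st,p,d=shot('wrist','w0.png'); X=cloud('wrist',d,st)
print(st['time'],st['joint_positions'],st['tcp_pos'],robot.get_calibration('wrist')['mount'])
q=Ro.from_rotvec(st['tcp_rot']).as_matrix()[:,1]; print('tooly',np.degrees(np.arctan2(q[1],q[0])))
Y=X[d>0]
m=(np.hypot(Y[:,0]-463,Y[:,1]+190)<50)
for a,b in [(50,70),(28,40)]:
    z=Y[m&(Y[:,2]>a)&(Y[:,2]<b)].astype(np.float32); print(len(z),np.median(z[:,2]) if len(z) else 0, cv2.minAreaRect(z[:,:2]) if len(z)>5 else '')
```

```text
2.725 [-6.14476999e-01 -1.52289271e-01  1.87901707e+00 -3.06578935e-04
  1.41553199e+00 -1.62450119e+00] [ 463.3853334  -189.26631585  242.00982514] [[ 1.76037869e-04 -9.58943154e-01 -2.83598302e-01  7.27315039e+01]
 [ 9.99998595e-01 -3.03971682e-04  1.64856130e-03  5.24823140e-01]
 [-1.66708242e-03 -2.83598194e-01  9.58941753e-01 -1.82238950e+02]
 [ 0.00000000e+00  0.00000000e+00  0.00000000e+00  1.00000000e+00]]
tooly 57.872850808729126Traceback (most recent call last):
  File "<stdin>", line 8, in <module>
cv2.error: OpenCV(4.12.0) /io/opencv/modules/imgproc/src/convhull.cpp:143: error: (-215:Assertion failed) total >= 0 && (depth == CV_32F || depth == CV_32S) in function 'convexHull'
```

View pics/w0.png

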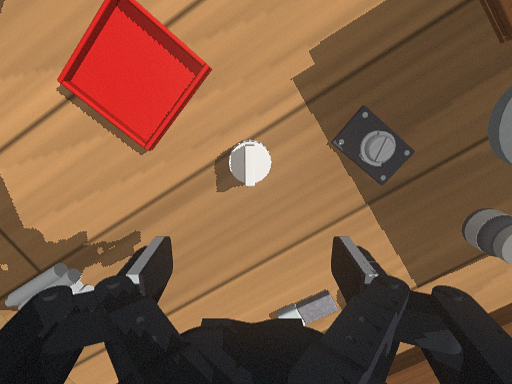

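The wrist view shows the lid at (250,162) with its bar lined up with the pads. The gauge is at (372,145), with a key bar on its neck.

```bash
cat >> h.py <<'E'
def rect(Y,c,r,a,b):
    m=(np.hypot(Y[:,0]-c[0],Y[:,1]-c[1])<r)&(Y[:,2]>a)&(Y[:,2]<b)
    z=Y[m].astype(np.float32)
    if len(z)<6: return len(z)
    (x,y),(w,h),an=cv2.minAreaRect(np.ascontiguousarray(z[:,:2]))
    if w<h: w,h,an=h,w,an+90
    u,s,v=np.linalg.svd(z[:,:2]-z[:,:2].mean(0),full_matrices=False)
    return len(z),'zmed %.1f'%np.median(z[:,2]),'c %.1f %.1f size %.1f %.1f ang %.1f'%(x,y,w,h,an),'mean',np.round(z[:,:2].mean(0),1),'pca %.1f'%(np.degrees(np.arctan2(v[0,1],v[0,0]))%180)
E
python3 - <<'E'
from h import *
st,p,d=shot('wrist','w1.png'); X=cloud('wrist',d,st); Y=X[d>0]
print('bar',rect(Y,(463,-190),50,50,70)); print('lid',rect(Y,(463,-190),50,25,70))
for a,b in [(4,14),(25,50),(37,50),(25,36.5),(40,45)]: print('gauge',a,rect(Y,(547,-21),70,a,b))
for n in ['gauge','gauge_entry','lid']: 
    o=robot.place_of('wrist',n); print(n,[(round(k['p'],2),np.round(k['xy'],1)) for k in o[:2]])
i=cv2.imread('pics/w1.png')[90:200,310:430]; cv2.imwrite('pics/w1c.png',cv2.resize(i,None,fx=5,fy=5,interpolation=cv2.INTER_CUBIC))
E
```

```text
bar (414, 'zmed 60.7', 'c 461.4 -190.6 size 55.4 13.6 ang 148.1', 'mean', array([ 460.8, -189.7], dtype=float32), 'pca 148.4')
lid (1442, 'zmed 34.3', 'c 461.8 -190.1 size 62.4 61.5 ang 15.9', 'mean', array([ 460.2, -189.4], dtype=float32), 'pca 147.1')
gauge 4 (2376, 'zmed 10.3', 'c 547.0 -19.3 size 114.0 70.4 ang 19.5', 'mean', array([540.5, -22.6], dtype=float32), 'pca 18.9')
gauge 25 (798, 'zmed 34.3', 'c 544.8 -20.2 size 49.6 39.4 ang 106.4', 'mean', array([543. , -21.9], dtype=float32), 'pca 121.6')
gauge 37 (109, 'zmed 39.6', 'c 541.9 -22.6 size 35.2 13.1 ang 127.9', 'mean', array([544.6, -20.2], dtype=float32), 'pca 128.3')
gauge 25 (678, 'zmed 33.7', 'c 544.8 -20.2 size 49.6 39.4 ang 106.4', 'mean', array([542.8, -22.2], dtype=float32), 'pca 119.9')
gauge 40 (37, 'zmed 40.5', 'c 544.9 -20.3 size 35.2 4.7 ang 128.3', 'mean', array([545.3, -20.6], dtype=float32), 'pca 128.4')
gauge [(0.78, array([367.7, 145.7]))]
gauge_entry [(0.7, array([371.2, 149.5]))]
lid [(0.9, array([248.2, 161.7])), (0.44, array([282., 318.]))]
```

View pics/w1c.png

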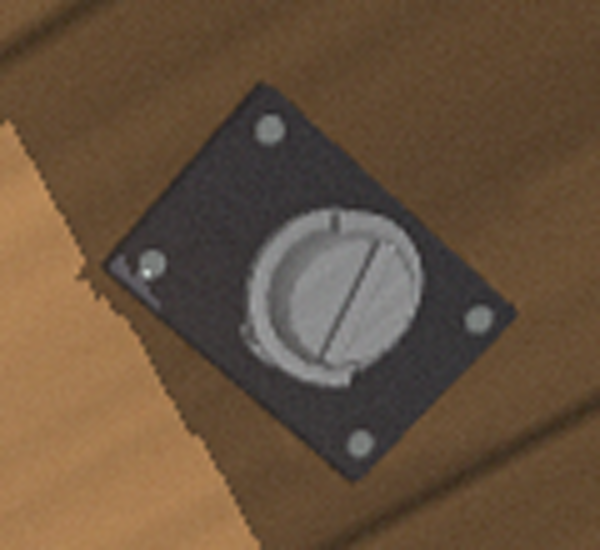

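Call:
carry_out --pt "60 -0.006 -0.005 -0.23 0.002" --pt "60 0 0 -0.23 0" --pt "60 0 0 -0.2 0" --pt "60 0 0 -0.1 0" --pt "60 0 0 -0.056 0"

```text
time: 3.6
tcp_pos: [461.1, -186.0, 37.2]
tcp_rot: [-0.85, -3.023, -0.001]
force: [-0.2, 1.2, -0.7]
width: 0.598
grip_force: 0.0
```

Call:
carry_out --pt "60 0 0 0 0" --pt "0 0 0 0 0" --pt "0 0 0 0 0" --pt "0 0 0 0 0" --pt "0 0 0 0 0"

```text
time: 4.22
tcp_pos: [461.9, -187.6, 38.7]
tcp_rot: [0.853, 3.023, -0.0]
force: [-0.3, -0.1, -0.2]
width: 0.001
grip_force: 0.0
```

Run:
```python
from h import *
st,p,d=shot('wrist','w2.png'); st,p2,d=shot('scene','s2.png')
i=cv2.resize(p2[150:290,80:280],None,fx=2.56,fy=2.56)
cv2.imwrite('pics/c2.png',np.hstack([cv2.resize(p,(400,300)),cv2.resize(i,(400,300))])[...,::-1])
q=Ro.from_rotvec(st['tcp_rot']).as_matrix();print(q)
```

```text
[[-8.52468550e-01  5.22778419e-01  3.09178478e-04]
 [ 5.22778378e-01  8.52468606e-01 -2.07727831e-04]
 [-3.72160574e-04 -1.54496198e-05 -9.99999931e-01]]
```

View pics/c2.png

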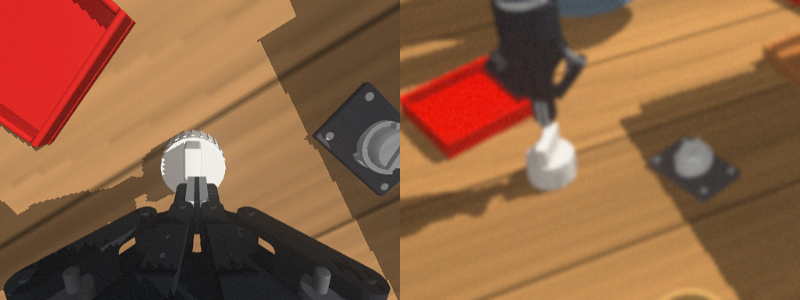

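Run:
```python
from h import *
st,p,d=shot('wrist','w3.png'); X=cloud('wrist',d,st); print({k:np.round(st[k],2) for k in ['width','grip_force','tcp_pos','force']})
print(cal('wrist',st)[0])
for r in range(170,290,8): print(r,[tuple(np.round(X[r,c]).astype(int)) for c in (236,244,250,256,264)])
st,p2,d2=shot('scene','s3.png'); Z=cloud('scene',d2)
for r in range(180,235,4): print(r,[tuple(np.round(Z[r,c]).astype(int)) for c in (148,153,158)])
a=cv2.resize(p[150:290,180:330],(400,373),interpolation=2); b=cv2.resize(p2[165:245,115:200],(400,373),interpolation=2)
cv2.imwrite('pics/c3.png',np.hstack([a,b])[...,::-1])
```

```text
{'width': np.float64(-0.0), 'grip_force': np.float64(0.0), 'tcp_pos': array([ 461.67, -187.49,   38.41]), 'force': array([ 0.08,  0.66, -0.03])}
270.6418720704876
170 [(np.int64(431), np.int64(-182), np.int64(15)), (np.int64(435), np.int64(-177), np.int64(14)), (np.int64(437), np.int64(-173), np.int64(14)), (np.int64(439), np.int64(-169), np.int64(16)), (np.int64(445), np.int64(-164), np.int64(3))]
178 [(np.int64(433), np.int64(-182), np.int64(33)), (np.int64(436), np.int64(-177), np.int64(34)), (np.int64(439), np.int64(-174), np.int64(34)), (np.int64(441), np.int64(-170), np.int64(34)), (np.int64(445), np.int64(-166), np.int64(29))]
186 [(np.int64(436), np.int64(-183), np.int64(46)), (np.int64(437), np.int64(-177), np.int64(52)), (np.int64(439), np.int64(-174), np.int64(52)), (np.int64(443), np.int64(-171), np.int64(47)), (np.int64(449), np.int64(-168), np.int64(34))]
194 [(np.int64(437), np.int64(-183), np.int64(61)), (np.int64(440), np.int64(-179), np.int64(61)), (np.int64(442), np.int64(-175), np.int64(61)), (np.int64(444), np.int64(-172), np.int64(61)), (np.int64(454), np.int64(
[... 4045 characters left out ...]
(-194), np.int64(-1)), (np.int64(474), np.int64(-194), np.int64(59)), (np.int64(460), np.int64(-179), np.int64(44))]
220 [(np.int64(485), np.int64(-210), np.int64(60)), (np.int64(487), np.int64(-198), np.int64(56)), (np.int64(463), np.int64(-181), np.int64(33))]
224 [(np.int64(467), np.int64(-209), np.int64(33)), (np.int64(491), np.int64(-200), np.int64(47)), (np.int64(480), np.int64(-186), np.int64(34))]
228 [(np.int64(480), np.int64(-213), np.int64(31)), (np.int64(490), np.int64(-202), np.int64(34)), (np.int64(494), np.int64(-190), np.int64(32))]
232 [(np.int64(482), np.int64(-216), np.int64(20)), (np.int64(493), np.int64(-205), np.int64(23)), (np.int64(493), np.int64(-192), np.int64(19))]
```

View pics/c3.png

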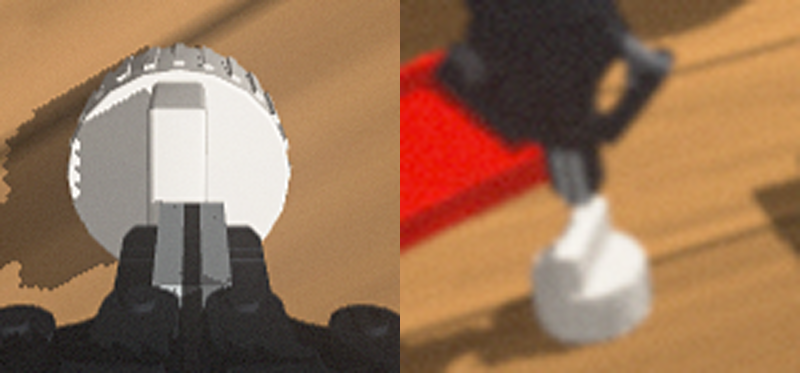

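The shut fingertips stand over the bar at z≈77, not at the reported 38, so the fingers really end about 38 mm higher than the reported TCP. I'll open and go lower, watching the force.

Call:
carry_out --pt "45 0.001 -0.012 0 0" --pt "45 0 0 0 0" --pt "45 0 0 -0.05 0" --pt "45 0 0 -0.05 0" --pt "45 0 0 0 0"

```text
time: 5.05
tcp_pos: [460.5, -189.5, 11.4]
tcp_rot: [-0.852, -3.02, -0.002]
force: [-0.3, 0.3, 0.6]
width: 0.449
grip_force: 0.0
```

Call:
carry_out --pt "45 0 0 -0.02 0" --pt "45 0 0 -0.02 0" --pt "45 0 0 0 0"

```text
time: 5.42
tcp_pos: [461.7, -190.3, 3.0]
tcp_rot: [-0.853, -3.023, -0.0]
force: [-0.7, -0.9, 0.8]
width: 0.451
grip_force: 0.0
```

Call:
carry_out --pt "0 0 0 0 0" --pt "0 0 0 0 0" --pt "0 0 0 0 0" --pt "0 0 0 0 0"

```text
time: 5.92
tcp_pos: [462.0, -190.5, 3.5]
tcp_rot: [0.853, 3.023, -0.0]
force: [-0.6, -0.2, 0.8]
width: 0.148
grip_force: 62.8
```

Call:
carry_out --pt "0 0 0 0.06 0" --pt "0 0 0 0.16 0" --pt "0 0 0 0.16 0.05" --pt "0 0.04 0.08 0 0.05" --pt "0 0.04 0.08 0 0.05"

```text
time: 6.55
tcp_pos: [482.7, -150.4, 100.2]
tcp_rot: [0.117, 3.137, -0.002]
force: [-0.2, 0.5, -0.5]
width: 0.152
grip_force: 62.8
```

Run:
```python
from h import *
# gauge plate & neck estimates
for cam in ['top','scene']:
    st,p,d=shot(cam,cam+'4.png'); Y=cloud(cam,d)[d>0]
    for a,b in [(5,13),(30,37),(37,45)]: print(cam,a,rect(Y,(547,-21),62,a,b))
    f,cx,cy,R,t=cal(cam)
    for n,h in [('gauge',0),('gauge_entry',17),('gauge_home',11)]:
        for o in robot.place_of(cam,n)[:1]:
            u,v=o['xy']; r=R.T@np.array([(u-cx)/f,(v-cy)/f,1]); c=-R.T@t; P=c+r*(h-c[2])/r[2]; print(cam,n,round(o['p'],2),np.round(P,1))
# w1 picture pose earlier
st=dict(tcp_pos=[463.385,-189.266,242.01],tcp_rot=[-0.869,-3.018,0])
f,cx,cy,R,t=cal('wrist',st)
for n,(u,v),h in [('gauge',(367.7,145.7),0),('entry',(371.2,149.5),17)]:
    r=R.T@np.array([(u-cx)/f,(v-cy)/f,1]); c=-R.T@t; print('wrist',n,np.round(c+r*(h-c[2])/r[2],1))
```

```text
top 5 (519, 'zmed 8.9', 'c 548.0 -23.3 size 109.9 74.4 ang 19.5', 'mean', array([545.7, -20.7], dtype=float32), 'pca 19.8')
top 30 (107, 'zmed 33.3', 'c 549.6 -20.7 size 40.8 36.9 ang 179.5', 'mean', array([546.9, -21.4], dtype=float32), 'pca 154.3')
top 37 (15, 'zmed 39.1', 'c 553.2 -17.6 size 30.8 18.2 ang 129.5', 'mean', array([548.1, -19.3], dtype=float32), 'pca 134.1')
top gauge_entry 0.56 [550.4 -32.1  17. ]
top gauge_home 0.78 [551.4 -20.5  11. ]
scene 5 (488, 'zmed 9.5', 'c 550.0 -26.3 size 113.0 82.5 ang 19.9', 'mean', array([558., -24.], dtype=float32), 'pca 29.7')
scene 30 (102, 'zmed 33.5', 'c 548.0 -20.5 size 38.0 36.9 ang 119.6', 'mean', array([550.6, -22.1], dtype=float32), 'pca 45.3')
scene 37 (19, 'zmed 38.8', 'c 546.9 -20.4 size 35.8 5.4 ang 132.5', 'mean', array([548.7, -21.7], dtype=float32), 'pca 130.8')
scene gauge 0.65 [545.4 -17.2   0. ]
scene gauge_entry 0.95 [542.9 -23.8  17. ]
scene gauge_home 0.98 [558.3 -31.6  11. ]
wrist gauge [543.5 -24.1   0. ]
wrist entry [545.8 -27.1  17. ]
```

Call:
carry_out --pt "0 0 0 0 0.05" --pt "0 0 0 0 0.05" --pt "0 0 0 0 0.03" --pt "0 0 0 0 0"

```text
time: 7.45
tcp_pos: [481.7, -150.8, 98.3]
tcp_rot: [0.512, -3.099, -0.0]
force: [-0.5, 0.3, -0.5]
width: 0.146
grip_force: 62.7
```

Run:
```python
from h import *
st,p,d=shot('wrist','w5.png'); X=cloud('wrist',d,st); Y=X[d>0]
M=Ro.from_rotvec(st['tcp_rot']).as_matrix(); print(st['tcp_pos'],np.degrees(np.arctan2(M[1,0],M[0,0]))%360,st['joint_positions'])
for a,b in [(4,14),(28,37),(37.5,45)]: print('gauge',a,rect(Y,(546,-20.5),62,a,b))
c=st['tcp_pos']
print('bar',rect(Y,c,50,c[2]-3.5+52,c[2]-3.5+70)); print('lid',rect(Y,c,50,c[2]-3.5+25,c[2]-3.5+42))
# dark plate edge pixels
cv2.imwrite('pics/w5c.png',cv2.resize(p,(800,600))[...,::-1])
```

```text
[ 481.71560206 -150.83758303   98.28140652] 198.75859562584765 [-5.28369464e-01  1.37004176e-02  1.99732262e+00 -8.54019369e-05
  1.13071659e+00 -2.42652866e+00]
gauge 4 (2382, 'zmed 10.3', 'c 545.4 -21.1 size 110.9 70.2 ang 19.0', 'mean', array([515.1, -33. ], dtype=float32), 'pca 112.6')
gauge 28 (248, 'zmed 31.3', 'c 527.8 -15.3 size 38.7 12.9 ang 79.7', 'mean', array([528.8, -16.5], dtype=float32), 'pca 83.7')
gauge 37.5 2
bar (3425, 'zmed 156.1', 'c 481.9 -152.4 size 55.1 37.2 ang 178.2', 'mean', array([ 477.7, -151.3], dtype=float32), 'pca 18.8')
lid (3311, 'zmed 129.1', 'c 473.9 -153.0 size 63.5 45.7 ang 109.5', 'mean', array([ 469.3, -154.5], dtype=float32), 'pca 109.3')
```

View pics/w5c.png

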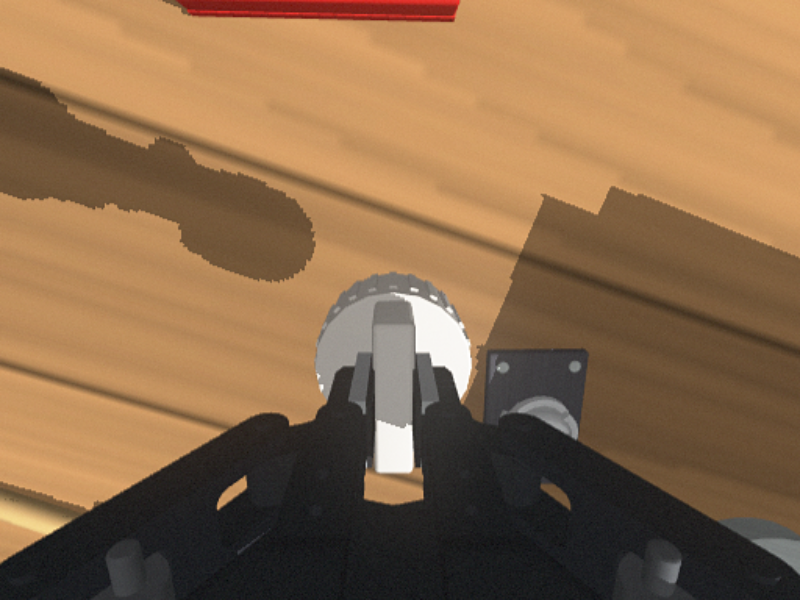

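Call:
carry_out --pt "0 0.085 0.173 0 0.002" --pt "0 0.085 0.173 0 0" --pt "0 0.085 0.174 0 0" --pt "0 0 0 -0.2 0" --pt "0 0 0 0 0"

```text
time: 8.12
tcp_pos: [541.9, -19.2, 44.5]
tcp_rot: [0.523, -3.089, -0.006]
force: [0.1, 0.5, -1.7]
width: 0.147
grip_force: 62.7
```

Call:
carry_out --pt "0 0 0 0 0"

```text
time: 8.25
tcp_pos: [546.1, -21.0, 49.3]
tcp_rot: [-0.523, 3.097, -0.001]
force: [-0.8, -0.3, -0.3]
width: 0.15
grip_force: 62.7
```

Call:
carry_out --pt "0 0 0 -0.016 0" --pt "0 0 0 -0.016 0" --pt "0 0 0 -0.016 0" --pt "0 0 0 -0.01 0" --pt "0 0 0 0 0"

```text
time: 8.88
tcp_pos: [545.4, -20.4, 33.5]
tcp_rot: [0.525, -3.097, -0.0]
force: [-0.0, -0.0, -0.9]
width: 0.146
grip_force: 62.7
```

Call:
carry_out --pt "0 0 0 -0.008 0" --pt "0 0 0 -0.008 0" --pt "0 0 0 0 0"

```text
time: 9.25
tcp_pos: [545.5, -20.4, 29.6]
tcp_rot: [0.525, -3.097, -0.0]
force: [-0.3, 0.0, -1.1]
width: 0.146
grip_force: 62.7
```

Call:
carry_out --pt "0 0 0 -0.008 0" --pt "0 0 0 -0.008 0" --pt "0 0 0 0 0"

```text
time: 9.62
tcp_pos: [545.4, -20.5, 25.6]
tcp_rot: [0.525, -3.097, -0.0]
force: [-0.0, 0.0, -0.8]
width: 0.149
grip_force: 62.7
```

Call:
carry_out --pt "0 0 0 -0.006 0" --pt "0 0 0 -0.006 0" --pt "0 0 0 0 0"

```text
time: 10.0
tcp_pos: [545.5, -20.5, 22.6]
tcp_rot: [0.525, -3.097, 0.0]
force: [-0.2, -0.5, -1.0]
width: 0.147
grip_force: 62.7
```

```bash
python3 -c "
from h import *
s=robot.state();print({k:np.round(s[k],3) for k in ['tcp_pos','force','torque']},s['joint_positions'][5])"
```

```text
{'tcp_pos': array([545.489, -20.53 ,  22.596]), 'force': array([-0.203, -0.48 , -0.983]), 'torque': array([-0.224,  0.101, -0.015])} -2.151887963146997
```

Call:
carry_out --pt "0 0 0 -0.004 0" --pt "0 0 0 -0.004 0" --pt "0 0 0 0 0"

```text
time: 10.38
tcp_pos: [545.6, -20.5, 20.7]
tcp_rot: [0.525, -3.097, 0.0]
force: [-0.1, -1.5, -0.2]
width: 0.144
grip_force: 62.8
```

Call:
carry_out --pt "0 0 0 -0.004 0" --pt "0 0 0 0 0"

```text
time: 10.62
tcp_pos: [545.7, -20.6, 20.0]
tcp_rot: [0.525, -3.097, 0.0]
force: [-1.9, -1.6, 2.3]
width: 0.149
grip_force: 63.2
```

```bash
python3 -c "
from h import *
s=robot.state();print({k:np.round(s[k],3) for k in ['tcp_pos','force','torque']},s['joint_positions'][5])"
```

```text
{'tcp_pos': array([545.661, -20.554,  19.959]), 'force': array([-1.899, -1.568,  2.27 ]), 'torque': array([-0.349,  0.429,  0.026])} -2.1518641015112907
```

Call:
carry_out --pt "0 -0.001 -0.001 -0.001 -0.022" --pt "0 0 0 -0.001 -0.022" --pt "0 0 0 -0.001 -0.022" --pt "0 0 0 0 0"

```text
time: 11.12
tcp_pos: [545.7, -20.5, 19.2]
tcp_rot: [-0.203, 3.134, 0.0]
force: [-0.7, -0.3, 0.6]
width: 0.147
grip_force: 63.0
```

```bash
cat > s.py <<'E'
from h import *
s=robot.state();M=Ro.from_rotvec(s['tcp_rot']).as_matrix()
y=198.9-np.degrees(np.arctan2(M[1,0],M[0,0]))%360
print({k:np.round(s[k],3) for k in ['time','tcp_pos','force','torque']},'cw %.2f z+cw/15 %.2f Fn %.1f q6 %.2f'%(y,s['tcp_pos'][2]+y/15,np.linalg.norm(s['force']),s['joint_positions'][5]))
E
python3 s.py
```

```text
{'time': np.float64(11.125), 'tcp_pos': array([545.694, -20.523,  19.24 ]), 'force': array([-0.727, -0.264,  0.637]), 'torque': array([-0.079,  0.13 , -0.064])} cw 11.50 z+cw/15 20.01 Fn 1.0 q6 -1.95
```

Call:
carry_out --pt "0 0 0 -0.001 -0.022" --pt "0 0 0 -0.001 -0.022" --pt "0 0 0 -0.001 -0.022" --pt "0 0 0 0 0"

```text
time: 11.62
tcp_pos: [545.7, -20.5, 18.5]
tcp_rot: [0.121, 3.138, 0.001]
force: [-0.9, -0.6, 1.9]
width: 0.148
grip_force: 63.0
```

```bash
python3 s.py
```

```text
{'time': np.float64(11.625), 'tcp_pos': array([545.749, -20.505,  18.459]), 'force': array([-0.928, -0.568,  1.854]), 'torque': array([ 0.017, -0.068,  0.023])} cw 23.33 z+cw/15 20.01 Fn 2.2 q6 -1.74
```

Call:
carry_out --pt "0 0 0 -0.001 -0.022" --pt "0 0 0 -0.001 -0.022" --pt "0 0 0 0 0"

```text
time: 12.0
tcp_pos: [545.7, -20.6, 18.0]
tcp_rot: [0.337, 3.123, 0.0]
force: [0.4, 0.3, 1.2]
width: 0.145
grip_force: 63.0
```

```bash
python3 s.py
```

```text
{'time': np.float64(12.0), 'tcp_pos': array([545.713, -20.572,  17.98 ]), 'force': array([0.401, 0.338, 1.17 ]), 'torque': array([ 0.063, -0.062, -0.085])} cw 31.22 z+cw/15 20.06 Fn 1.3 q6 -1.60
```

Call:
carry_out --pt "0 0 0 -0.001 -0.015" --pt "0 0 0 -0.001 -0.015"

```text
time: 12.25
tcp_pos: [545.7, -20.6, 17.6]
tcp_rot: [0.485, 3.103, 0.0]
force: [0.4, -0.3, 1.4]
width: 0.149
grip_force: 63.1
```

```bash
python3 s.py
```

```text
{'time': np.float64(12.25), 'tcp_pos': array([545.736, -20.644,  17.573]), 'force': array([ 0.419, -0.282,  1.367]), 'torque': array([-0.026,  0.024,  0.037])} cw 36.67 z+cw/15 20.02 Fn 1.5 q6 -1.51
```

Call:
carry_out --pt "0 0 0 -0.001 -0.015" --pt "0 0 0 -0.001 -0.015"

```text
time: 12.5
tcp_pos: [545.8, -20.7, 17.2]
tcp_rot: [0.631, 3.077, -0.0]
force: [0.8, -0.4, 2.7]
width: 0.143
grip_force: 63.2
```

```bash
python3 s.py
```

```text
{'time': np.float64(12.5), 'tcp_pos': array([545.819, -20.726,  17.199]), 'force': array([ 0.767, -0.36 ,  2.691]), 'torque': array([-0.054,  0.058,  0.018])} cw 42.07 z+cw/15 20.00 Fn 2.8 q6 -1.41
```

Call:
carry_out --pt "0 0 0 -0.001 -0.012" --pt "0 0 0 -0.001 -0.012"

```text
time: 12.75
tcp_pos: [545.9, -20.8, 16.8]
tcp_rot: [0.746, 3.051, 0.0]
force: [-0.8, -0.1, 4.0]
width: 0.145
grip_force: 63.3
```

```bash
python3 s.py
```

```text
{'time': np.float64(12.75), 'tcp_pos': array([545.937, -20.781,  16.826]), 'force': array([-0.79 , -0.079,  3.99 ]), 'torque': array([-0.165,  0.055,  0.108])} cw 46.37 z+cw/15 19.92 Fn 4.1 q6 -1.34
```

Call:
carry_out --pt "0 0 0 -0.001 -0.012" --pt "0 0 0 0 -0.006"

```text
time: 13.0
tcp_pos: [546.0, -20.9, 16.6]
tcp_rot: [0.832, 3.028, -0.0]
force: [0.7, -0.6, 4.4]
width: 0.145
grip_force: 63.3
```

```bash
python3 s.py
```

```text
{'time': np.float64(13.0), 'tcp_pos': array([545.995, -20.892,  16.625]), 'force': array([ 0.746, -0.611,  4.376]), 'torque': array([-0.186,  0.088,  0.103])} cw 49.62 z+cw/15 19.93 Fn 4.5 q6 -1.28
```

Call:
carry_out --pt "0 0 0 0 -0.01" --pt "0 0 0 0 -0.006"

```text
time: 13.25
tcp_pos: [545.8, -20.9, 16.4]
tcp_rot: [0.911, 3.006, -0.0]
force: [-1.0, -1.2, 4.4]
width: 0.146
grip_force: 63.4
```

```bash
python3 s.py
```

```text
{'time': np.float64(13.25), 'tcp_pos': array([545.837, -20.874,  16.412]), 'force': array([-0.992, -1.221,  4.366]), 'torque': array([-0.192,  0.037,  0.008])} cw 52.61 z+cw/15 19.92 Fn 4.6 q6 -1.23
```

Call:
carry_out --pt "0 0 0 -0.001 -0.01" --pt "0 0 0 0 -0.006"

```text
time: 13.5
tcp_pos: [545.8, -20.7, 16.2]
tcp_rot: [0.987, 2.982, 0.0]
force: [0.8, -1.0, 5.3]
width: 0.145
grip_force: 63.6
```

```bash
python3 s.py
```

```text
{'time': np.float64(13.5), 'tcp_pos': array([545.825, -20.744,  16.215]), 'force': array([ 0.829, -0.976,  5.334]), 'torque': array([-0.101,  0.045,  0.077])} cw 55.52 z+cw/15 19.92 Fn 5.5 q6 -1.18
```

Call:
carry_out --pt "0 0 0 0 -0.014" --pt "0 0 0 -0.001 -0.014"

```text
time: 13.75
tcp_pos: [545.7, -20.6, 15.8]
tcp_rot: [1.118, 2.935, 0.001]
force: [-0.0, -0.3, 4.8]
width: 0.147
grip_force: 63.5
```

```bash
python3 s.py
```

```text
{'time': np.float64(13.75), 'tcp_pos': array([545.727, -20.618,  15.83 ]), 'force': array([-3.000e-03, -3.050e-01,  4.846e+00]), 'torque': array([-0.047, -0.035,  0.042])} cw 60.61 z+cw/15 19.87 Fn 4.9 q6 -1.09
```

Call:
carry_out --pt "0 0 0 0 -0.014" --pt "0 0 0 -0.001 -0.014"

```text
time: 14.0
tcp_pos: [545.7, -20.6, 15.5]
tcp_rot: [1.246, 2.883, 0.001]
force: [-0.1, 0.6, 4.4]
width: 0.147
grip_force: 63.5
```

```bash
python3 s.py
```

```text
{'time': np.float64(14.0), 'tcp_pos': array([545.679, -20.566,  15.54 ]), 'force': array([-0.145,  0.579,  4.389]), 'torque': array([ 0.027, -0.068,  0.046])} cw 65.65 z+cw/15 19.92 Fn 4.4 q6 -1.00
```

Call:
carry_out --pt "0 0 0 -0.001 -0.014" --pt "0 0 0 -0.001 -0.014" --pt "0 0 0 -0.001 -0.014"

```text
time: 14.38
tcp_pos: [545.9, -20.5, 14.9]
tcp_rot: [1.434, 2.795, 0.001]
force: [0.4, -0.6, 5.2]
width: 0.149
grip_force: 63.5
```

```bash
python3 s.py
```

```text
{'time': np.float64(14.375), 'tcp_pos': array([545.886, -20.48 ,  14.941]), 'force': array([ 0.377, -0.574,  5.21 ]), 'torque': array([ 0.064, -0.028,  0.052])} cw 73.21 z+cw/15 19.82 Fn 5.3 q6 -0.87
```

Call:
carry_out --pt "0 0 0 0 -0.014" --pt "0 0 0 -0.001 -0.01"

```text
time: 14.62
tcp_pos: [545.8, -20.6, 14.7]
tcp_rot: [1.537, 2.739, 0.001]
force: [-0.5, -0.6, 5.9]
width: 0.147
grip_force: 63.7
```

```bash
python3 s.py
```

```text
{'time': np.float64(14.625), 'tcp_pos': array([545.805, -20.597,  14.694]), 'force': array([-0.457, -0.609,  5.865]), 'torque': array([0.003, 0.04 , 0.052])} cw 77.50 z+cw/15 19.86 Fn 5.9 q6 -0.79
```

Now in small steps towards the end stop.

Call:
carry_out --pt "0 0 0 0 -0.01" --pt "0 0 0 0 -0.01"

```text
time: 14.88
tcp_pos: [545.6, -20.6, 14.5]
tcp_rot: [1.623, 2.69, 0.0]
force: [0.4, -0.4, 5.3]
width: 0.146
grip_force: 63.5
```

```bash
python3 s.py
```

```text
{'time': np.float64(14.875), 'tcp_pos': array([545.64 , -20.649,  14.52 ]), 'force': array([ 0.4  , -0.446,  5.308]), 'torque': array([-0.02 , -0.005,  0.022])} cw 81.11 z+cw/15 19.93 Fn 5.3 q6 -0.73
```

Call:
carry_out --pt "0 0 0 -0.001 -0.008" --pt "0 0 0 0 -0.008"

```text
time: 15.12
tcp_pos: [545.6, -20.7, 14.3]
tcp_rot: [1.69, 2.648, 0.0]
force: [-0.8, -0.2, 4.0]
width: 0.147
grip_force: 63.6
```

```bash
python3 s.py
```

```text
{'time': np.float64(15.125), 'tcp_pos': array([545.59 , -20.656,  14.267]), 'force': array([-0.776, -0.219,  3.985]), 'torque': array([-0.067, -0.031,  0.087])} cw 83.98 z+cw/15 19.87 Fn 4.1 q6 -0.68
```

Call:
carry_out --pt "0 0 0 0 -0.008" --pt "0 0 0 0 -0.006"

```text
time: 15.38
tcp_pos: [545.4, -20.7, 14.1]
tcp_rot: [-1.747, -2.611, 0.0]
force: [-0.8, -0.6, 5.0]
width: 0.148
grip_force: 63.5
```

```bash
python3 s.py
```

```text
{'time': np.float64(15.375), 'tcp_pos': array([545.389, -20.718,  14.121]), 'force': array([-0.761, -0.627,  5.022]), 'torque': array([-0.127,  0.111,  0.066])} cw 86.49 z+cw/15 19.89 Fn 5.1 q6 -0.64
```

Call:
carry_out --pt "0 0 0 -0.001 -0.006" --pt "0 0 0 0 -0.006"

```text
time: 15.62
tcp_pos: [545.6, -20.7, 14.0]
tcp_rot: [1.796, 2.577, 0.0]
force: [-0.2, 0.2, 5.6]
width: 0.148
grip_force: 63.6
```

```bash
python3 s.py
```

```text
{'time': np.float64(15.625), 'tcp_pos': array([545.564, -20.656,  13.972]), 'force': array([-0.216,  0.178,  5.553]), 'torque': array([-0.035, -0.057,  0.093])} cw 88.64 z+cw/15 19.88 Fn 5.6 q6 -0.60
```

Call:
carry_out --pt "0 0 0 0 -0.006" --pt "0 0 0 0 -0.006"

```text
time: 15.88
tcp_pos: [545.4, -20.7, 13.9]
tcp_rot: [-1.844, -2.543, 0.0]
force: [0.2, -0.4, 4.7]
width: 0.148
grip_force: 63.6
```

```bash
python3 s.py
```

```text
{'time': np.float64(15.875), 'tcp_pos': array([545.413, -20.69 ,  13.874]), 'force': array([ 0.209, -0.355,  4.708]), 'torque': array([-0.031,  0.08 ,  0.091])} cw 90.80 z+cw/15 19.93 Fn 4.7 q6 -0.56
```

Call:
carry_out --pt "0 0 0 0 -0.006" --pt "0 0 0 0 -0.005"

```text
time: 16.12
tcp_pos: [544.9, -20.8, 13.7]
tcp_rot: [-1.887, -2.511, 0.002]
force: [-1.8, -1.7, 6.7]
width: 0.145
grip_force: 63.6
```

```bash
python3 s.py
```

```text
{'time': np.float64(16.125), 'tcp_pos': array([544.885, -20.849,  13.711]), 'force': array([-1.759, -1.707,  6.737]), 'torque': array([-0.218,  0.356,  0.004])} cw 92.76 z+cw/15 19.89 Fn 7.2 q6 -0.53
```

Call:
carry_out --pt "0 0 0 0 -0.005" --pt "0 0 0 0 0"

```text
time: 16.38
tcp_pos: [544.8, -20.8, 13.6]
tcp_rot: [-1.906, -2.496, 0.002]
force: [-1.5, -1.8, 5.9]
width: 0.149
grip_force: 63.6
```

```bash
python3 s.py
```

```text
{'time': np.float64(16.375), 'tcp_pos': array([544.816, -20.827,  13.645]), 'force': array([-1.46 , -1.765,  5.934]), 'torque': array([-0.21 ,  0.316,  0.049])} cw 93.65 z+cw/15 19.89 Fn 6.4 q6 -0.51
```

Call:
carry_out --pt "0 0 0 0 -0.005" --pt "0 0 0 0 0"

```text
time: 16.62
tcp_pos: [544.8, -20.8, 13.6]
tcp_rot: [-1.926, -2.481, 0.001]
force: [-0.4, -2.2, 5.4]
width: 0.149
grip_force: 63.6
```

```bash
python3 s.py
```

```text
{'time': np.float64(16.625), 'tcp_pos': array([544.847, -20.76 ,  13.6  ]), 'force': array([-0.447, -2.173,  5.415]), 'torque': array([-0.132,  0.31 ,  0.048])} cw 94.56 z+cw/15 19.90 Fn 5.9 q6 -0.50
```

Call:
carry_out --pt "0 0 0 0 -0.006" --pt "0 0 0 0 0"

```text
time: 16.88
tcp_pos: [545.2, -20.6, 13.5]
tcp_rot: [-1.95, -2.463, 0.0]
force: [-0.8, -0.5, 3.3]
width: 0.15
grip_force: 63.3
```

```bash
python3 s.py
```

```text
{'time': np.float64(16.875), 'tcp_pos': array([545.16 , -20.624,  13.548]), 'force': array([-0.845, -0.486,  3.271]), 'torque': array([-0.089,  0.058,  0.032])} cw 95.63 z+cw/15 19.92 Fn 3.4 q6 -0.48
```

Call:
carry_out --pt "0 0 0 0 -0.006" --pt "0 0 0 0 0"

```text
time: 17.12
tcp_pos: [545.5, -20.6, 13.6]
tcp_rot: [1.973, 2.445, 0.001]
force: [0.8, -0.5, 1.0]
width: 0.147
grip_force: 63.0
```

```bash
python3 s.py
```

```text
{'time': np.float64(17.125), 'tcp_pos': array([545.46 , -20.582,  13.624]), 'force': array([ 0.828, -0.535,  0.953]), 'torque': array([ 0.021, -0.24 ,  0.037])} cw 96.69 z+cw/15 20.07 Fn 1.4 q6 -0.46
```

Call:
carry_out --pt "0 0 0 -0.001 -0.006" --pt "0 0 0 0 -0.004"

```text
time: 17.38
tcp_pos: [545.7, -20.6, 13.6]
tcp_rot: [2.011, 2.413, 0.001]
force: [2.1, 0.3, 0.9]
width: 0.148
grip_force: 63.0
```

```bash
python3 s.py
```

```text
{'time': np.float64(17.375), 'tcp_pos': array([545.671, -20.611,  13.579]), 'force': array([2.081, 0.278, 0.897]), 'torque': array([ 0.079, -0.443,  0.2  ])} cw 98.50 z+cw/15 20.15 Fn 2.3 q6 -0.43
```

Call:
carry_out --pt "0 0 0 -0.001 -0.006" --pt "0 0 0 0 0"

```text
time: 17.62
tcp_pos: [545.7, -20.7, 13.5]
tcp_rot: [2.032, 2.395, 0.0]
force: [1.6, 1.1, 2.3]
width: 0.148
grip_force: 63.3
```

```bash
python3 s.py
```

```text
{'time': np.float64(17.625), 'tcp_pos': array([545.681, -20.658,  13.518]), 'force': array([1.646, 1.11 , 2.346]), 'torque': array([ 0.22 , -0.398,  0.441])} cw 99.53 z+cw/15 20.15 Fn 3.1 q6 -0.41
```

It stopped solidly at about 98°: twist rose to 0.44 N m with the underside about 10.5 mm up, so it is fully home and the lid is good. It goes in the wooden tray. Unscrewing now.

Call:
carry_out --pt "0 0 0 0.001 0.02" --pt "0 0 0 0.002 0.035" --pt "0 0 0 0.0016 0.035" --pt "0 0 0 0.0016 0.035" --pt "0 0 0 0.0016 0.035"

```text
time: 18.25
tcp_pos: [544.8, -20.7, 15.2]
tcp_rot: [-1.37, -2.825, 0.0]
force: [-0.1, 1.2, 3.9]
width: 0.149
grip_force: 63.3
```

```bash
python3 s.py
```

```text
{'time': np.float64(18.25), 'tcp_pos': array([544.759, -20.683,  15.155]), 'force': array([-0.077,  1.171,  3.896]), 'torque': array([ 0.002, -0.012, -0.067])} cw 70.63 z+cw/15 19.86 Fn 4.1 q6 -0.91
```

Call:
carry_out --pt "0 0 0 0.0018 0.04" --pt "0 0 0 0.0018 0.04" --pt "0 0 0 0.0018 0.04" --pt "0 0 0 0.0018 0.04" --pt "0 0 0 0 0"

```text
time: 18.88
tcp_pos: [545.0, -20.6, 17.1]
tcp_rot: [-0.631, -3.077, -0.0]
force: [-0.4, 0.6, 4.9]
width: 0.149
grip_force: 63.4
```

```bash
python3 s.py
```

```text
{'time': np.float64(18.875), 'tcp_pos': array([545.024, -20.598,  17.111]), 'force': array([-0.385,  0.601,  4.914]), 'torque': array([0.106, 0.05 , 0.064])} cw 42.08 z+cw/15 19.92 Fn 5.0 q6 -1.41
```

Call:
carry_out --pt "0 0 0 0.002 0.04" --pt "0 0 0 0.002 0.04" --pt "0 0 0 0.002 0.04" --pt "0 0 0 0.002 0.04" --pt "0 0 0 0.002 0.04"

```text
time: 19.5
tcp_pos: [545.1, -20.7, 19.4]
tcp_rot: [0.355, -3.121, -0.0]
force: [0.7, 0.1, 3.2]
width: 0.149
grip_force: 63.3
```

Call:
carry_out --pt "0 0 0 0.002 0.035" --pt "0 0 0 0.002 0" --pt "0 0 0 0.006 0" --pt "0 0 0 0.006 0" --pt "0 0 0 0 0"

```text
time: 20.12
tcp_pos: [545.2, -20.6, 23.4]
tcp_rot: [0.524, -3.097, -0.0]
force: [0.1, 0.8, -0.7]
width: 0.146
grip_force: 62.9
```

```bash
python3 s.py
```

```text
{'time': np.float64(20.125), 'tcp_pos': array([545.169, -20.649,  23.403]), 'force': array([ 0.081,  0.833, -0.682]), 'torque': array([-0.008, -0.024, -0.05 ])} cw -0.31 z+cw/15 23.38 Fn 1.1 q6 -2.15
```

Call:
carry_out --pt "0 0 0 0.06 0" --pt "0 0 0 0.14 0" --pt "0 0 0 0.14 0" --pt "0 -0.077 0.187 0 0" --pt "0 -0.077 0.187 0 0"

```text
time: 20.75
tcp_pos: [507.2, 73.5, 110.5]
tcp_rot: [-0.522, 3.095, -0.001]
force: [1.4, 0.2, -1.2]
width: 0.147
grip_force: 62.8
```

Call:
carry_out --pt "0 -0.077 0.187 0 0" --pt "0 -0.077 0.187 0 0" --pt "0 -0.077 0.187 0 0" --pt "0 -0.077 0.187 0 0" --pt "0 0 0 -0.1 0"

```text
time: 21.38
tcp_pos: [430.6, 263.2, 86.4]
tcp_rot: [-0.531, 3.09, 0.002]
force: [0.6, -1.2, -0.7]
width: 0.145
grip_force: 62.8
```

```bash
python3 s.py
python3 - <<'E'
from h import *
st,p,d=shot('wrist','w7.png'); Y=cloud('wrist',d,st)[d>0]
for a,b in [(3,12),(18,32)]: print(rect(Y,(430,260),115,a,b))
cv2.imwrite('pics/w7c.png',p[...,::-1])
E
```

```text
{'time': np.float64(21.375), 'tcp_pos': array([430.596, 263.204,  86.383]), 'force': array([ 0.552, -1.227, -0.722]), 'torque': array([-0.013,  0.008,  0.043])} cw -0.62 z+cw/15 86.34 Fn 1.5 q6 -1.59
(12917, 'zmed 8.1', 'c 421.7 257.4 size 216.1 195.3 ang 114.8', 'mean', array([406. , 249.6], dtype=float32), 'pca 119.4')
(4586, 'zmed 26.5', 'c 426.6 259.6 size 150.2 149.6 ang 96.8', 'mean', array([408.1, 251.7], dtype=float32), 'pca 113.9')
```

View pics/w7c.png

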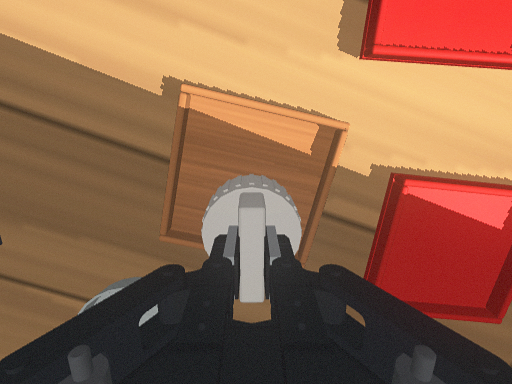

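The lid at (250,220) is over the wooden tray, which spans about (160–348, 85–260). Lowering.

Call:
carry_out --pt "0 0 -0.01 -0.1 0" --pt "0 0 0 -0.1 0" --pt "0 0 0 -0.04 0" --pt "0 0 0 -0.02 0" --pt "0 0 0 0 0"

```text
time: 22.05
tcp_pos: [430.4, 257.4, 19.2]
tcp_rot: [-0.525, 3.097, 0.0]
force: [0.3, 0.2, -0.5]
width: 0.148
grip_force: 62.8
```

Call:
carry_out --pt "0 0 0 0 0"

```text
time: 22.18
tcp_pos: [430.6, 257.5, 19.5]
tcp_rot: [-0.525, 3.096, 0.0]
force: [0.3, 0.9, -0.4]
width: 0.144
grip_force: 62.8
```

Call:
carry_out --pt "0 0 0 -0.012 0" --pt "0 0 0 -0.012 0" --pt "0 0 0 -0.006 0" --pt "0 0 0 0 0"

```text
time: 22.68
tcp_pos: [429.7, 257.3, 10.8]
tcp_rot: [0.525, -3.097, 0.0]
force: [-0.2, -0.5, -0.5]
width: 0.145
grip_force: 62.8
```

Call:
carry_out --pt "0 0 0 -0.004 0" --pt "0 0 0 0 0"

```text
time: 22.92
tcp_pos: [430.1, 257.3, 10.4]
tcp_rot: [-0.525, 3.097, -0.0]
force: [-1.9, -0.3, 2.9]
width: 0.148
grip_force: 63.2
```

Call:
carry_out --pt "0 0 0 -0.003 0" --pt "0 0 0 0 0"

```text
time: 23.18
tcp_pos: [430.1, 257.3, 10.4]
tcp_rot: [0.526, -3.097, 0.001]
force: [-4.0, -3.3, 10.6]
width: 0.143
grip_force: 64.2
```

Call:
carry_out --pt "0 0 0 0.005 0" --pt "50 0 0 0 0" --pt "50 0 0 0 0" --pt "50 0 0 0 0" --pt "50 0 0 0 0"

```text
time: 23.8
tcp_pos: [429.9, 257.3, 10.5]
tcp_rot: [0.525, -3.097, -0.0]
force: [-0.3, -0.0, -0.5]
width: 0.501
grip_force: 0.0
```

Call:
carry_out --pt "50 0 0 0.05 0" --pt "50 0 0 0.15 0" --pt "50 0 0 0.2 0" --pt "50 0 0 0.2 0" --pt "50 0 0 0 0"

```text
time: 24.42
tcp_pos: [433.3, 258.5, 166.6]
tcp_rot: [-0.524, 3.086, 0.003]
force: [0.0, -0.3, 0.1]
width: 0.497
grip_force: 0.0
```

```bash
python3 s.py
python3 - <<'E'
from h import *
st,p,d=shot('wrist','w8.png'); Y=cloud('wrist',d,st)[d>0]
print('lidtop',rect(Y,(430,257),50,32,50),'bar',rect(Y,(430,257),50,60,75)); print('walls',rect(Y,(428,260),112,18,30))
E
```

```text
{'time': np.float64(24.425), 'tcp_pos': array([433.297, 258.513, 166.638]), 'force': array([ 0.032, -0.31 ,  0.139]), 'torque': array([ 0.   ,  0.011, -0.011])} cw -0.36 z+cw/15 166.61 Fn 0.3 q6 -1.59
lidtop (1588, 'zmed 41.1', 'c 429.5 258.5 size 62.7 60.0 ang 108.5', 'mean', array([428.3, 257.7], dtype=float32), 'pca 109.1') bar (657, 'zmed 68.0', 'c 430.6 258.0 size 55.1 13.2 ang 19.5', 'mean', array([429.7, 257.8], dtype=float32), 'pca 19.2')
walls (3167, 'zmed 26.5', 'c 426.8 259.8 size 150.2 149.9 ang 96.8', 'mean', array([422.1, 257.5], dtype=float32), 'pca 133.8')
```

View pics/w8.png

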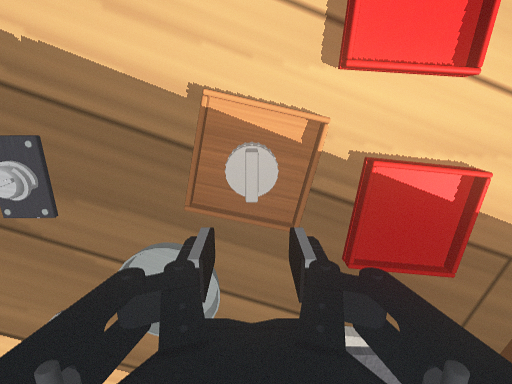

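The lid stands upright at (251,172), flat on the floor of the wooden tray, and the gripper is clear.

Call:
carry_out --pt "50 0 0 0 0" --pt "50 0 0 0 0"

```text
time: 24.72
tcp_pos: [428.9, 257.0, 159.0]
tcp_rot: [0.525, -3.095, 0.001]
force: [-0.7, 1.1, -0.4]
width: 0.501
grip_force: 0.0
```

```bash
python3 -c "
from workcell import robot
print(robot.close_job())"
```

```text
the job is handed in; nothing more can be done
None
```

The lid turned fully home, stopping solidly after about 98° with its underside about 10.5 mm up, so I unscrewed it, set it upright in the square wooden tray and handed the job in at 24.7 s.

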